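# Check-clamp a wooden wheel and hold it up level

## Robot

A 6-joint arm with a two-finger parallel gripper is mounted at the origin on the work surface. World frame = base frame: x ahead of the robot, y to its left, z up, the work surface at z = 0. Lengths are in m, angles in rad, forces in N, time in s.
With the tool pointing down it reaches from about 0.3 to 0.75 m from the base axis. Payload 8.5 kg.
Tool frame: the origin (TCP) lies on the centre line of the jaws, within the pads' length; the fingertips stand bot.finger_overhang ahead of it and the grasp point (between the pads) lies 2 mm behind it (bot.finger_overhang is the distance from the TCP to the fingertips, in m); z points along the fingers, y is the direction in which the jaws open and shut (so a half turn about z gives the same grasp; the last joint's range is limited). The gripper opens to 88 mm and grips with 3 to 60 N. Pads are 18 mm wide; open, the fingers measure 123 mm over their backs; the gripper's body (75 mm by 187 mm) begins 45 mm behind the grasp point.
Start: joints at [-1.317, 0.381, 1.297, -0, 1.464, -0.215], TCP at [0.248, -0.491, 0.256] pointing down, gripper open.
Joint ranges: [-3.11, 3.11], [-0.89, 2.33], [0.22, 2.48], [-1.42, 4.56], [0.17, 2.85], [-2.88, 2.88]. Speed limits (rad/s): [2.39, 2.39, 3.14, 3.14, 3.14, 3.14].

## Interface

Orientations are given as a rotation vector (axis times angle).
In Python, from cell import bot gives the robot as it stands. Calls block until the motion is done:
- bot.move_to(position, orientation): joint-space move of the TCP to a pose.
- bot.movel(position, rotation=None, max_speed=0.15): straight line of the TCP; rotation=None keeps the orientation; max_speed is the mean speed in m/s.
- bot.goto_joints(angles): joint-space move.
- bot.move_gripper(opening, strength=None): opening from 0.0 (shut) to 1.0 (fully open); strength is the grip in N (None keeps the last); returns when the fingers have stopped.
- bot.pause(seconds).
- bot.solve_ik(position, orientation): joint angles nearest the present ones, or None.
- bot.read_camera(name): name is "scene" or "top"; returns the picture (400x640x3 uint8, red, green, blue); there is no depth.
- bot.get_calibration(name): a dict with "K" (3x3 intrinsics, pixels), "position" and "rotation" of the camera in the world. Camera axes: x right, y up, looking along -z (the intrinsics and any distortion apply to the point x, -y, -z); pixel columns grow to the right and rows downward; lengths in m; the calibration is good to about 2 mm. A picture is of the moment at which its call begins. get_calibration takes no time and is no camera call.
A pose or a line that the arm cannot do raises bot.PlanningError and nothing moves.
- bot.finish_job(): hands the job in, once; it reports no verdict.
Trained networks look in the newest picture that a camera, given by its name, has taken for a name from the list of things; names that differ only in an ending like _2 or _b are one class to them, and where a whole thing is asked for, a point or a joint stands for the part that bears it (a point fixed in the world has none). Each returns a list of dicts, best first, with "score" (0 to 1); they miss things now and then, are a little off and sometimes report something else, mostly with a low value. They report only what shows in the picture. A call takes as long as a camera call.
- bot.silhouettes(camera, thing): "region" (400x640 bool, what is visible of it) and "rect" ([left, top, right, bottom] in pixels, round what is visible of it).
- bot.pinpoint(camera, thing): "xy" ([column, row] in pixels: a listed point, or the origin of a listed thing).
Readings, each from a call of its own:
- bot.current_time_s(): time.
- bot.current_qpos(): joint angles.
- bot.current_joint_velocities(): joint speeds.
- bot.current_effort(): joint torques, N m.
- bot.current_eef_pos(): TCP position.
- bot.current_tcp_rot(): TCP orientation.
- bot.current_contact_force(): force on the tool from outside, world axes, zero at the start.
- bot.current_torque(): the same for the moment, N m.
- bot.current_finger_gap(): opening from 0.0 (shut) to 1.0 (fully open).
Only numpy, scipy, OpenCV 4.12 (cv2) and the standard library are available. Lean on these libraries where they do the work, as an engineer would, in place of code of your own. Each camera call takes 0.05 s, during which the arm holds its last target. There are 200 camera calls.

## Task

The wooden wheel lies in its check nest under an open toggle clamp. Swing the clamp arm by its cross grip over centre and down so that its rubber pad presses on the wheel's hub for about a second, then swing it all the way back open to its stop. Then take the wheel by its hub, lift it level at least 8 cm up out of the nest and finish while holding it there in the gripper, level and still; do not tip the wheel on the way and leave the bottle, the tin and the wood offcut where they are.

Things in the scene. Friction and masses are not known exactly. Their poses are not given: they have to be found in the camera images.
- jig: Fixed check nest; place and yaw vary. Plywood board 200 x 280 mm (its x, y), 18 thick, from y = -105 to +175 mm. Origin on the bench top under the centre of the wheel's seat, z up. Wheel underside sits 28 mm above the origin on riser blocks, inside four 12 mm stop pins (tops at z = 42 mm, 3 mm play). The clamp's steel bracket at y = +110 mm is 56 mm wide, 124 mm high.
- clamp (a joint): Angle of the clamp arm, rad: 0 = closed, arm level along the jig's -y, pad on the hub; pi/2 = straight up; 2.0 = open at its stop, leaning back from the wheel (start). Over-centre: the heavy arm falls, damped, to whichever side of upright it is on, so left alone it stays pressed (about 4 N at the pad) or stays open. About 3 N at the grip lifts it off the hub; 1 to 2 N starts it from the stop.
- grip (a point): Centre of the black barrel grip across the end of the clamp arm: 28 mm diameter, 34 mm long along the jig's x, free to revolve about its own axis, 160 mm from the hinge axis. In the jig's frame: x = 0, y = 110 - 160 cos(angle), z = 114 + 160 sin(angle) mm. Can be pinched from above on its flat ends (fingers closing along the jig's x). The arm is a flat bar 16 mm wide, 12 thick.
- hinge (a point): Centre of the clamp arm's hinge, fixed on the nest at x = 0, y = 110, z = 114 mm of the jig's frame; the hinge axis runs along the jig's x and the arm swings in the jig's y-z plane.
- presspad: The clamp's round rubber pad (22 mm diameter) and its 29 mm long stem under the arm, 110 mm from the hinge axis. Origin at the centre of the pad's face that presses on the hub; its z points from the face into the arm (up when closed). The stem is a stiff spring plunger: it gives about 2 mm under the clamp's own weight.
- wheel: Loose wooden wheel, 0.17 to 0.33 kg: plywood rim 150 mm outside diameter, 16 thick, 16 wide; three spokes 16 mm wide, tops 15 mm above the underside; upright round hub 40 mm in diameter, its flat top 56 mm above the underside. Origin at the centre of the underside, z up along the hub. Any yaw in the nest.
- bottle: Bystander: closed white plastic bottle, 56 mm diameter, 160 mm tall, standing; origin at the centre of its underside. Not to be moved.
- tin: Bystander: closed tin, 72 mm diameter, 75 mm tall, standing; origin at the centre of its underside. Not to be moved.
- offcut: Bystander: wood offcut 50 x 100 x 35 mm lying on the bench; origin at the centre of its underside. Not to be moved.

How it is judged:
By the outcome, as a careful person would: the job done as asked, in the order asked, and still so for the second after the job is handed in, while the arm keeps its last pose, push and grip.
It also fails if it takes over 72 s, if anything falls off the work surface, if the arm or the gripper's body presses on something with over 40 N, if the wrist force passes 120 N, or if a joint passes its speed limit or range.

## Working session

There is one attempt and no reset: what is moved stays moved. The work goes in short steps, each a Python script; the robot and the scene stay as the last script left them, time stands still between calls to the robot, and variables do not carry over. Pictures are saved under pics/ and viewed, about 8 in all and at most 12, crops included, and the job is handed in when it is done.

```bash
mkdir -p pics; cat > h.py <<'E'
import numpy as np, cv2
from cell import bot
def proj(cam,P):
    c=bot.get_calibration(cam); R=np.array(c["rotation"]); 
    if R.ndim==1: R=cv2.Rodrigues(R)[0]
    p=(np.atleast_2d(P)-np.array(c["position"]))@R
    p=p*[1,-1,-1]; u=p@np.array(c["K"]).T
    return u[:,:2]/u[:,2:]
def ray(cam,xy,z):
    c=bot.get_calibration(cam); R=np.array(c["rotation"])
    if R.ndim==1: R=cv2.Rodrigues(R)[0]
    d=np.linalg.inv(np.array(c["K"]))@[xy[0],xy[1],1]; d=R@(d*[1,-1,-1]); o=np.array(c["position"])
    return o+d*(z-o[2])/d[2]
def save(cam,n):
    im=bot.read_camera(cam); cv2.imwrite(f"pics/{n}.png",im[:,:,::-1]); return im
E
python3 - <<'E'
from h import *
print(bot.finger_overhang, bot.current_time_s(), bot.current_tcp_rot())
ims=[save(c,c) for c in("scene","top")]
for c in("scene","top"):
    print(c,bot.get_calibration(c))
    for t in("jig","grip","hinge","presspad","wheel","bottle","tin","offcut"):
        print(t,[(np.round(d["xy"],1),round(d["score"],2)) for d in bot.pinpoint(c,t)[:2]])
E
```

```text
0.017 0.0 [-3.05430216e+00 -7.29320759e-01  6.37065995e-05]
scene {'K': array([[461.42139403,   0.        , 320.46528693],
       [  0.        , 461.42139403, 206.01447007],
       [  0.        ,   0.        ,   1.        ]]), 'position': array([1.26046106, 0.36949455, 0.77712868]), 'rotation': array([0.48965502, 0.86046864, 1.957242  ])}
jig [(array([329.1, 228. ]), 0.93)]
grip [(array([421.5, 149.2]), 0.66)]
hinge [(array([380.8, 197.9]), 0.57)]
presspad [(array([393.2, 157. ]), 0.66)]
wheel [(array([329.4, 218.9]), 0.59)]
bottle [(array([262. , 269.7]), 0.87)]
tin []
offcut [(array([236.1, 221.3]), 0.89)]
top {'K': array([[481.70133494,   0.        , 318.00331456],
       [  0.        , 481.70133494, 204.45973456],
       [  0.        ,   0.        ,   1.        ]]), 'position': array([ 0.39294826, -0.01466924,  1.15191213]), 'rotation': array([ 0.1631153 , -0.17244999, -1.58650785])}
jig [(array([309.4, 228.5]), 0.57)]
grip [(array([215.7, 230. ]), 0.68)]
hinge [(array([256.7, 231.8]), 0.72)]
presspad [(array([246.4, 225.5]), 0.53)]
wheel [(array([307.8, 224.6]), 0.65)]
bottle [(array([330.2, 151.8]), 0.69)]
tin [(array([253.5, 171.3]), 0.77)]
offcut [(array([390.2, 186.6]), 0.87)]
```

View pics/scene.png

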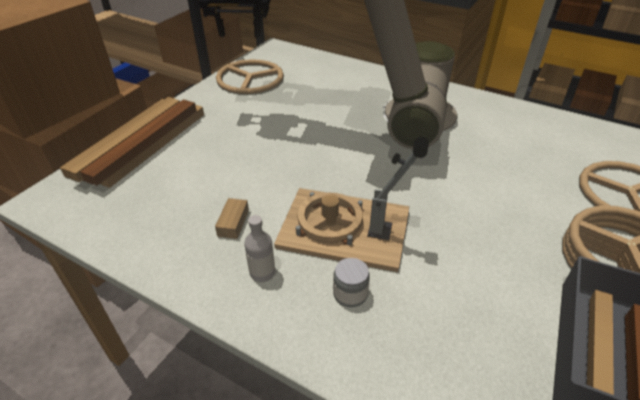

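View pics/top.png

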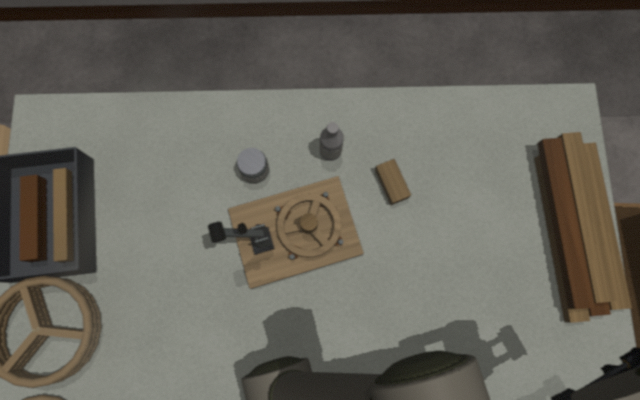

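The scene view shows the nest at (330,225), the open arm leaning back to its grip at (421,149), the bottle at (260,250) and the tin at (351,281). In the top view the board corners are near (228,208), (340,178), (363,252) and (250,287), and the grip is at (216,230). Next I'll fit the jig pose to all of these.

```bash
cat > fit.py <<'E'
from h import *
from scipy.optimize import least_squares
a=2.0
L={"jig":(0,0,0),"wheel":(0,0,.028),"hinge":(0,.11,.114),"grip":(0,.11-.16*np.cos(a),.114+.16*np.sin(a)),
 "presspad":(0,.11-.11*np.cos(a)-.03*np.sin(a)*-1*-1*-1*-1 if 0 else .11-.11*np.cos(a)-.03*np.sin(a),.114+.11*np.sin(a)-.03*np.cos(a))}
obs=[]
for c in("scene","top"):
    bot.read_camera(c)
    for t in L:
        d=bot.pinpoint(c,t)
        if d and d[0]["score"]>.4: obs.append((c,t,L[t],d[0]["xy"],1.))
cor=[(.1,.175,.018),(-.1,.175,.018),(-.1,-.105,.018),(.1,-.105,.018)]
pix=np.array([(228,208),(340,178),(363,252),(250,287)],float)
T=lambda q,P:np.c_[np.cos(q[2])*P[:,0]-np.sin(q[2])*P[:,1]+q[0],np.sin(q[2])*P[:,0]+np.cos(q[2])*P[:,1]+q[1],P[:,2]]
def res(q):
    r=[]
    for c in("scene","top"):
        o=[x for x in obs if x[0]==c]
        r.append(proj(c,T(q,np.array([x[2] for x in o])))-np.array([x[3] for x in o]))
    pc=proj("top",T(q,np.array(cor)))
    D=np.linalg.norm(pc[:,None]-pix[None],axis=2); r.append(pc-pix[D.argmin(1)])
    return np.concatenate(r).ravel()
w=ray("top",[309,227],.02); h=ray("top",[256.7,231.8],.114)
y0=np.arctan2(*(h-w)[[1,0]])-np.pi/2
s=least_squares(res,[w[0],w[1],y0],loss="soft_l1",f_scale=1.5)
print(s.x,np.round(res(s.x).reshape(-1,2),1).tolist(),[o[:2] for o in obs])
np.save("q.npy",s.x)
for n,P in (("grip",L["grip"]),("hinge",L["hinge"])): print(n,T(s.x,np.array([P])))
for t,xy in(("bottle",(330.2,151.8)),("tin",(253.5,171.3)),("offcut",(390,186.6))): print(t,ray("top",xy,0))
# overlay
im=cv2.imread("pics/top.png"); im2=cv2.imread("pics/scene.png")
th=np.linspace(0,2*np.pi,60)
rim=np.c_[.075*np.cos(th),.075*np.sin(th),0*th+.044]; hub=np.c_[.02*np.cos(th),.02*np.sin(th),0*th+.084]
for c,i in(("top",im),("scene",im2)):
    for P,col in((np.array(cor),(0,0,255)),(rim,(255,0,0)),(hub,(0,255,0)),(np.array([L["hinge"],L["grip"],L["presspad"]]),(0,255,255))):
        cv2.polylines(i,[np.round(proj(c,T(s.x,P))*8).astype(int)],True,col,1,shift=3)
out=np.hstack([cv2.resize(im[130:310,190:410],None,fx=1.8*2,fy=1.8*2)[:,:],cv2.resize(im2[120:300,240:460],None,fx=3.6,fy=3.6)])
cv2.imwrite("pics/ov.png",cv2.resize(out,(800,int(out.shape[0]*800/out.shape[1]))))
E
python3 fit.py
```

```text
[ 0.58468044 -0.00280236  0.26582988] [[0.4, 1.2], [1.5, 0.5], [0.5, 2.0], [-0.1, 1.4], [-2.3, 1.9], [0.9, -2.3], [0.2, 3.0], [2.2, 0.4], [2.0, 0.5], [-1.7, 0.7], [-0.0, -0.4], [-0.8, 1.5], [1.2, 2.2], [-0.7, -2.3]] [('scene', 'jig'), ('scene', 'wheel'), ('scene', 'hinge'), ('scene', 'grip'), ('scene', 'presspad'), ('top', 'jig'), ('top', 'wheel'), ('top', 'hinge'), ('top', 'grip'), ('top', 'presspad')]
grip [[0.53829017 0.1675786  0.25948759]]
hinge [[0.55578233 0.10333387 0.114     ]]
bottle [ 0.7763785  -0.05800309  0.        ]
tin [0.72976386 0.13380046 0.        ]
offcut [ 0.68324099 -0.20303691  0.        ]
```

View pics/ov.png

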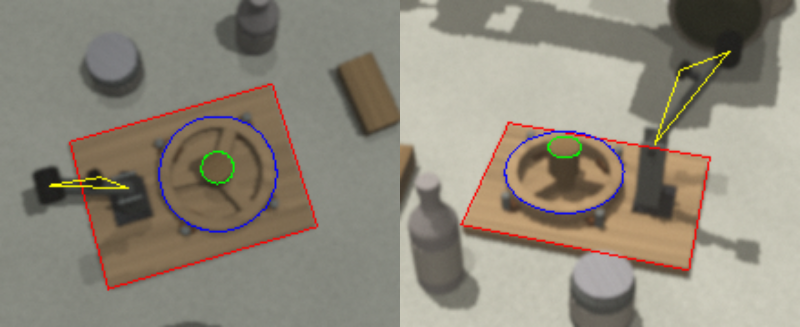

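The overlay matches the hub, rim, board and hinge to within about 3 px; the grip shows about 3 mm further along +y. Next I'll check IK on the whole arc, then approach and pinch.

```bash
cat >> h.py <<'E'
from scipy.spatial.transform import Rotation as Ro
try: q=np.load("q.npy")
except Exception: q=None
def W(P): 
    c,s=np.cos(q[2]),np.sin(q[2]); return np.array([c*P[0]-s*P[1]+q[0],s*P[0]+c*P[1]+q[1],P[2]])
def rot(sgn):
    y=sgn*W([1,0,0])-sgn*np.array([q[0],q[1],0]); z=np.array([0,0,-1.]); 
    return Ro.from_matrix(np.c_[np.cross(y,z),y,z]).as_rotvec()
def grip(a,dx=0,dy=0,dz=0): return W([dx,.11-.16*np.cos(a)+dy,.112+.16*np.sin(a)+dz])
def st(): 
    f=np.array(bot.current_contact_force()); c,s=np.cos(q[2]),np.sin(q[2])
    print("t%.1f"%bot.current_time_s(),"tcp",np.round(bot.current_eef_pos(),4),"Fjig",np.round([c*f[0]+s*f[1],-s*f[0]+c*f[1],f[2]],1),"gap %.3f"%bot.current_finger_gap(),flush=True)
E
python3 - <<'E'
from h import *
for s in(1,-1):
    r=rot(s)
    print(s,[None if (j:=bot.solve_ik(p,r)) is None else np.round(j,2).tolist() for p in (grip(2,dz=.1),grip(2),grip(1),grip(0),W([0,0,.067]),W([0,0,.2]))])
E
```

```text
1 [[0.09, 0.36, 1.04, -0.0, 1.74, -0.17], [0.09, 0.4, 1.26, -0.0, 1.48, -0.17], [-0.17, 0.44, 1.23, -0.0, 1.47, -0.44], [-0.28, 0.6, 1.36, -0.0, 1.18, -0.55], [-0.21, 0.63, 1.45, -0.0, 1.06, -0.47], [-0.21, 0.48, 1.29, -0.0, 1.37, -0.47]]
-1 [None, None, [-0.17, 0.44, 1.23, -0.0, 1.47, 2.71], [-0.28, 0.6, 1.36, -0.0, 1.18, 2.59], [-0.21, 0.63, 1.45, -0.0, 1.06, 2.67], [-0.21, 0.48, 1.29, -0.0, 1.37, 2.67]]
```

```bash
python3 - <<'E'
from h import *
r=rot(1)
bot.movel([.248,-.491,.4]); 
bot.move_to(grip(2,dy=.002,dz=.12),r); bot.move_gripper(.75)
st()
bot.movel(grip(2,dy=.002,dz=.05)); st()
ims=[save(c,c+"2") for c in("scene","top")]
p=proj("scene",bot.current_eef_pos())[0]; t=proj("top",bot.current_eef_pos())[0]; print(p,t)
a=ims[0][90:240,330:480]; b=ims[1][160:310,150:300]
cv2.imwrite("pics/g2.png",cv2.resize(np.hstack([a,b]),None,fx=2.6,fy=2.6,interpolation=2)[:,:,::-1])
E
```

```text
t5.7 tcp [0.5378 0.1695 0.3775] Fjig [-0.2  0.3 -0.2] gap 0.749
t6.3 tcp [0.538  0.1696 0.3084] Fjig [-0.1 -1.2 -0.1] gap 0.751
[425.34532594 126.28395789] [210.46663831 227.26933634]
```

View pics/g2.png

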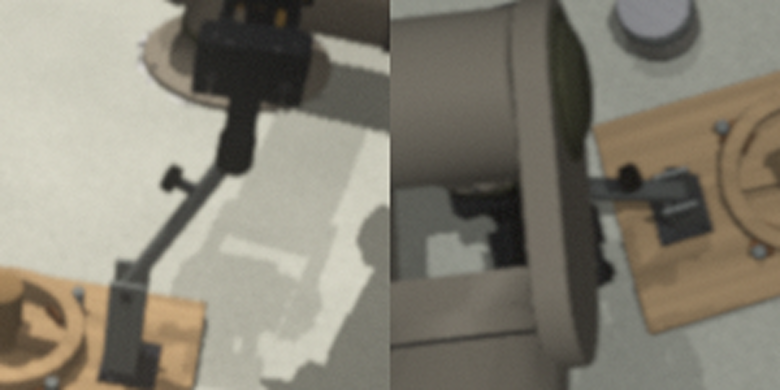

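The scene crop shows the fingers directly above the barrel (barrel at about (421,148)), so the alignment is good. Next I'll descend and pinch gently.

```bash
python3 - <<'E'
from h import *
bot.movel(grip(2,dy=.002,dz=.02),max_speed=.05); st()
bot.movel(grip(2,dy=.002),max_speed=.05); st()
bot.move_gripper(0.0,12); st()
E
```

```text
t7.1 tcp [0.5379 0.1695 0.2777] Fjig [-0.   0.1  0.2] gap 0.749
t7.7 tcp [0.5378 0.1695 0.2574] Fjig [ 0.1  0.5 -0.3] gap 0.749
t8.3 tcp [0.5372 0.1694 0.2575] Fjig [-4.9 -0.8  2.3] gap 0.383
```

```bash
python3 - <<'E'
from h import *
dx=0
for dx in(-.0015,-.003):
    bot.movel(grip(2,dx=dx,dy=.002),max_speed=.05); st()
for a in(1.92,1.84,1.76):
    bot.movel(grip(a,dx=dx,dy=.002),max_speed=.1); st()
E
```

```text
t8.5 tcp [0.537  0.1693 0.2576] Fjig [ 6.3  0.6 -0.6] gap 0.389
t8.8 tcp [0.537  0.1689 0.2577] Fjig [13.8 -0.5 -4. ] gap 0.386
t9.1 tcp [0.5402 0.1571 0.2626] Fjig [13.8 -0.6 -4.2] gap 0.384
t9.3 tcp [0.5435 0.1454 0.2664] Fjig [13.4 -0.9 -4.6] gap 0.388
t9.6 tcp [0.5469 0.1334 0.2693] Fjig [14.5  0.3 -5. ] gap 0.384
```

```bash
python3 - <<'E'
from h import *
dx=-.0007
bot.movel(grip(1.76,dx=dx,dy=.002),max_speed=.05); st()
for a in np.linspace(1.76,.4,15)[1:]:
    bot.movel(grip(a,dx=dx,dy=.002),max_speed=.1)
    f=np.array(bot.current_contact_force()); fx=np.cos(q[2])*f[0]+np.sin(q[2])*f[1]
    dx+=np.clip(fx*.0001,-.0008,.0008)
    print("%.2f dx %.4f"%(a,dx),end=" "); st()
    if np.linalg.norm(f)>25: break
E
```

```text
t9.8 tcp [0.5469 0.1342 0.2691] Fjig [ 3.9  0.7 -1.9] gap 0.384
1.66 dx -0.0001 t10.2 tcp [0.5511 0.1191 0.2713] Fjig [ 6.3 -0.5 -2.2] gap 0.388
1.57 dx 0.0002 t10.5 tcp [0.5553 0.1044 0.2719] Fjig [ 2.4  0.7 -2.1] gap 0.380
1.47 dx 0.0002 t10.8 tcp [0.5596 0.0892 0.271 ] Fjig [-0.1  1.  -2. ] gap 0.386
1.37 dx 0.0003 t11.1 tcp [0.5638 0.0744 0.2687] Fjig [ 1.3  0.2 -1.5] gap 0.384
1.27 dx 0.0004 t11.4 tcp [0.5679 0.0596 0.2648] Fjig [ 1.3 -0.8 -2.6] gap 0.380
1.18 dx 0.0004 t11.7 tcp [0.5719 0.0455 0.2594] Fjig [ 0.   1.1 -2.2] gap 0.387
1.08 dx 0.0005 t12.0 tcp [0.5757 0.0321 0.2527] Fjig [ 0.8  0.5 -2.7] gap 0.387
0.98 dx 0.0007 t12.3 tcp [0.5792 0.0193 0.2447] Fjig [ 2.1  0.3 -3.4] gap 0.383
0.89 dx 0.0009 t12.6 tcp [0.5826 0.0074 0.2355] Fjig [ 1.6  1.  -2.5] gap 0.384
0.79 dx 0.0008 t12.9 tcp [ 0.5857 -0.0035  0.2253] Fjig [-0.6  0.4 -2.5] gap 0.384
0.69 dx 0.0008 t13.2 tcp [ 0.5885 -0.0135  0.2139] Fjig [-0.3  0.1 -3.7] gap 0.390
0.59 dx 0.0010 t13.6 tcp [ 0.591  -0.0225  0.2014] Fjig [ 1.6  1.  -2.5] gap 0.382
0.50 dx 0.0011 t13.9 tcp [ 0.5932 -0.0302  0.1882] Fjig [ 1.2  0.9 -2.6] gap 0.388
0.40 dx 0.0012 t14.2 tcp [ 0.595  -0.0367  0.1743] Fjig [ 1.3  1.4 -3.2] gap 0.382
```

```bash
python3 - <<'E'
from h import *
dx=.0013
for a in (.3,.2,.1,.03):
    bot.movel(grip(a,dx=dx,dy=.002),max_speed=.06); st()
bot.move_gripper(.6); bot.pause(.4); st()
im=save("scene","closed"); cv2.imwrite("pics/c.png",cv2.resize(im[130:280,240:440],None,fx=3,fy=3,interpolation=2)[:,:,::-1])
for c in("scene",): print(c,[(d["xy"],d["score"]) for d in bot.pinpoint(c,"grip")[:1]],proj(c,W([0,-.05,.114])))
E
```

```text
t14.6 tcp [ 0.5965 -0.042   0.159 ] Fjig [-1.7  0.8 -2.7] gap 0.385
t15.0 tcp [ 0.5976 -0.0458  0.1434] Fjig [-2.4  0.7 -2.3] gap 0.387
t15.4 tcp [ 0.5983 -0.048   0.1278] Fjig [-1.9  1.  -3.1] gap 0.388
t15.8 tcp [ 0.5985 -0.0487  0.1168] Fjig [-3.   0.1 -1.7] gap 0.382
t16.6 tcp [ 0.5985 -0.0487  0.1168] Fjig [-0.4 -0.3  1.1] gap 0.600
scene [([306.5, 187.8], 0.77)] [[308.4054464  186.46155357]]
```

View pics/c.png

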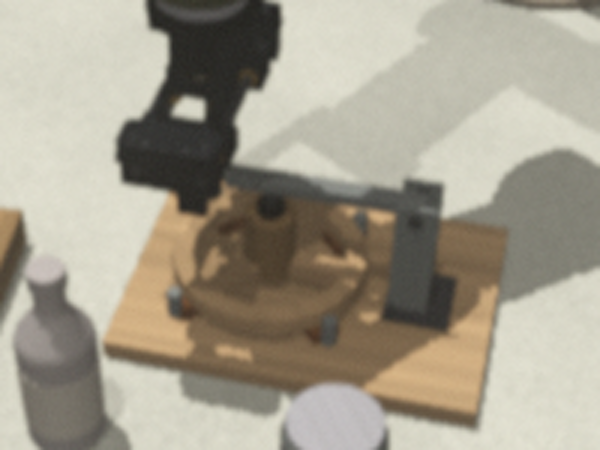

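The crop shows the arm level with its pad on the hub at about (330,198). I'll hold it there, regrip and swing back open.

```bash
python3 - <<'E'
from h import *
bot.pause(.7)
dx=.0013
bot.movel(grip(0,dx=dx,dy=.002),max_speed=.05)
bot.move_gripper(0.,15); st()
for a in np.linspace(0,1.97,20)[1:]:
    bot.movel(grip(a,dx=dx,dy=.002),max_speed=.1)
    f=np.array(bot.current_contact_force()); fx=np.cos(q[2])*f[0]+np.sin(q[2])*f[1]
    dx+=np.clip(fx*.0001,-.0006,.0006)
    print("%.2f dx %.4f"%(a,dx),end=" "); st()
    if np.linalg.norm(f)>25: break
else:
    bot.move_gripper(.7); bot.pause(.6); st()
    bot.movel(grip(1.97,dx=dx,dy=.002,dz=.06)); bot.pause(.2); st()
    im=save("scene","open"); print([(d["xy"],d["score"]) for d in bot.pinpoint("scene","grip")[:1]],proj("scene",W([0,.1766,.2595])), [(d["xy"],d["score"]) for d in bot.pinpoint("scene","wheel")[:1]])
    cv2.imwrite("pics/o.png",cv2.resize(im[90:290,230:470],None,fx=2.5,fy=2.5,interpolation=2)[:,:,::-1])
E
```

```text
t18.1 tcp [ 0.5985 -0.0488  0.112 ] Fjig [-1.  -0.2  1.1] gap 0.383
0.10 dx 0.0013 t18.4 tcp [ 0.5983 -0.0481  0.1286] Fjig [-0.4 -2.8 -2.3] gap 0.388
0.21 dx 0.0012 t18.7 tcp [ 0.5977 -0.0459  0.1448] Fjig [-0.6 -4.2 -1.6] gap 0.385
0.31 dx 0.0010 t19.0 tcp [ 0.5966 -0.042   0.1608] Fjig [-1.6 -6.6 -1.6] gap 0.387
0.41 dx 0.0009 t19.4 tcp [ 0.595  -0.0365  0.1765] Fjig [-1.2 -7.8  1. ] gap 0.385
0.52 dx 0.0008 t19.7 tcp [ 0.593  -0.0295  0.1916] Fjig [-1.3 -8.   0.7] gap 0.386
0.62 dx 0.0006 t20.0 tcp [ 0.5907 -0.021   0.2057] Fjig [-1.9 -8.9  4. ] gap 0.385
0.73 dx 0.0006 t20.3 tcp [ 0.5879 -0.011   0.2189] Fjig [-0.4 -8.6  4.6] gap 0.385
0.83 dx 0.0004 t20.6 tcp [5.847e-01 2.000e-04 2.310e-01] Fjig [-1.9 -8.9  6.2] gap 0.385
0.93 dx 0.0000 t20.9 tcp [0.5812 0.0126 0.2418] Fjig [-3.5 -8.3  8.4] gap 0.382
1.04 dx -0.0002 t21.2 tcp [0.5774 0.026  0.2512] Fjig [-2.2 -8.2 10. ] gap 0.385
1.14 dx -0.0004 t21.6 tcp [0.5734 0.0404 0.259 ] Fjig [-2.1 -6.8 10.6] gap 0.382
1.24 dx -0.0006 t21.9 tcp [0.5691 0.0555 0.2653] Fjig [-2.1 -4.9 12.4] gap 0.389
1.35 dx -0.0008 t22.2 tcp [0.5647 0.0711 0.2699] Fjig [-1.4 -4.1 12.9] gap 0.386
1.45 dx -0.0008 t22.5 tcp [0.5602 0.0872 0.2728] Fjig [ 0.1 -1.9 12.9] gap 0.384
1.56 dx -0.0010 t22.8 tcp [0.5556 0.1035 0.2739] Fjig [-2.5 -0.2 14.4] gap 0.385
1.66 dx -0.0012 t23.1 tcp [0.551  0.1198 0.2732] Fjig [-2.   1.5 13.9] gap 0.386
1.76 dx -0.0012 t23.5 tcp [0.5465 0.1359 0.2707] Fjig [-0.3  2.4 12.3] gap 0.384
1.87 dx -0.0013 t23.8 tcp [0.5421 0.1517 0.2665] Fjig [-0.8  4.9 12. ] gap 0.388
1.97 dx -0.0013 t24.1 tcp [0.5378 0.1669 0.2605] Fjig [ 0.3  6.1 10.5] gap 0.383
t25.3 tcp [0.5377 0.1649 0.2594] Fjig [-0.6  0.2  0.2] gap 0.700
t26.0 tcp [0.5375 0.1649 0.3184] Fjig [ 1.1  0.  -0.2] gap 0.698
[([419.1, 148.3], 0.96)] [[420.45026965 147.97201202]] [([326.5, 218.8], 0.68)]
```

View pics/o.png

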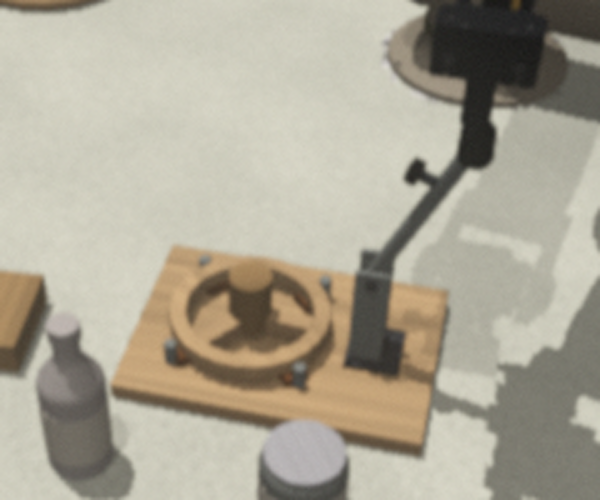

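The clamp is back at its stop: the grip is at (419,148) against a predicted (420,148), and the wheel is still seated. Next I'll go above the hub, check sideways clearance between the robot's forearm and the open grip, and look.

```bash
python3 - <<'E'
from h import *
r=rot(1)
bot.movel(bot.current_eef_pos()+np.array([0,0,.1])); bot.move_to(W([.001,0,.25]),r); bot.move_gripper(.8)
bot.movel(W([.001,0,.16])); st()
a=save("scene","h1"); b=save("top","h1t")
cv2.imwrite("pics/h.png",np.vstack([cv2.resize(a[:280,200:520],(640,560))[80:],])[:,:,::-1])
o=np.hstack([a[40:280,220:480],b[100:340,140:400]]); cv2.imwrite("pics/h.png",cv2.resize(o,(800,369),interpolation=2)[:,:,::-1])
E
```

```text
t29.1 tcp [ 0.5861 -0.0026  0.1608] Fjig [-0.3 -0.8  0.5] gap 0.801
```

View pics/h.png

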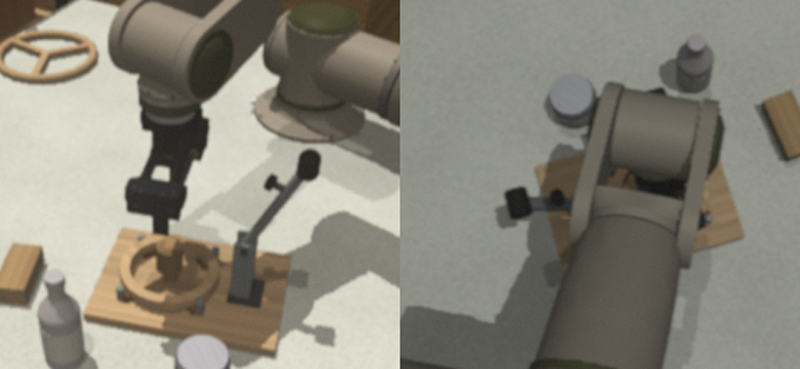

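The wrist fork clears the open grip by about 7 cm in the top view (fork edge near px 262, grip near px 222), and the fingers sit over the hub. Next I'll descend and grasp.

```bash
python3 - <<'E'
from h import *
bot.movel(W([.001,0,.1]),max_speed=.1); st()
bot.movel(W([.001,0,.068]),max_speed=.05); st()
bot.move_gripper(0.,10); st()
E
```

```text
t29.9 tcp [ 0.586  -0.0026  0.1006] Fjig [ 0.2 -0.4 -0.4] gap 0.799
t30.7 tcp [ 0.5858 -0.0026  0.0681] Fjig [-0.3  0.  -0.2] gap 0.801
t31.3 tcp [ 0.5857 -0.0025  0.0681] Fjig [-0.6 -0.1  0.5] gap 0.449
```

```bash
python3 - <<'E'
from h import *
bot.move_gripper(0.,40); st()
p=np.array(bot.current_eef_pos())
bot.movel(p+[0,0,.02],max_speed=.03); st()
bot.movel(p+[0,0,.115],max_speed=.05); bot.pause(.5); st(); print(bot.current_torque())
a=save("scene","l1"); b=save("top","l1t")
cv2.imwrite("pics/l.png",cv2.resize(np.hstack([a[40:280,220:480],b[100:340,140:400]]),(800,369),interpolation=2)[:,:,::-1])
E
```

```text
t31.5 tcp [ 0.5857 -0.0025  0.0681] Fjig [-0.3  1.3  1.7] gap 0.436
t32.3 tcp [ 0.5856 -0.0025  0.088 ] Fjig [-0.1  0.  -2.3] gap 0.443
t34.8 tcp [ 0.5857 -0.0026  0.1831] Fjig [-0.6  0.  -3.3] gap 0.447
[ 0.02154649 -0.09145016 -0.05168442]
```

View pics/l.png

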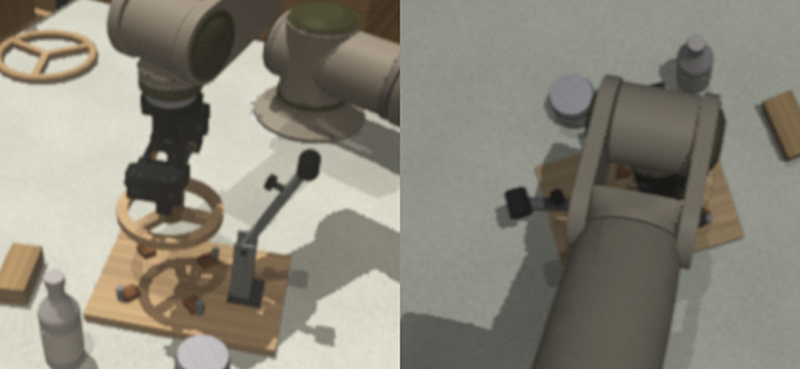

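The wheel is held clear of the nest and the clamp is still open. I'll do one numeric levelness check before handing in.

```bash
python3 - <<'E'
from h import *
bot.read_camera("scene"); d=bot.silhouettes("scene","wheel")[0]
th=np.linspace(0,2*np.pi,200)
def bb(n):
    n=np.array(n,float); n/=np.linalg.norm(n); e=np.cross([0,1,0],n); e/=np.linalg.norm(e); f=np.cross(n,e)
    P=np.vstack([W([0,0,.143])+h*n+.075*(np.outer(np.cos(th),e)+np.outer(np.sin(th),f)) for h in(0,.016)])
    u=proj("scene",P); return np.round([*u.min(0),*u.max(0)],1)
print(d["score"],d["rect"],"level",bb([0,0,1]),"5deg",bb([.087,0,1]),bb([-.087,0,1]),bb([0,.087,1]),bb([0,-.087,1]))
st(); print(np.abs(bot.current_joint_velocities()).max())
E
```

```text
0.68 [295.3, 154.7, 362.7, 198.4] level [295.3 153.4 365.6 203.4] 5deg [295.1 151.7 365.4 205.4] [295.6 155.1 365.8 201.3] [295.6 152.4 365.9 204.6] [295.  154.3 365.2 202.3]
t35.0 tcp [ 0.5857 -0.0025  0.1831] Fjig [ 0.2  0.2 -2. ] gap 0.445
0.0013717242308168957
```

The silhouette is about 5 px short at the bottom compared with a level wheel. I'll check with an overlay, using the seated wheel as reference.

```bash
python3 - <<'E'
from h import *
th=np.linspace(0,2*np.pi,100); k=6
def ov(fn,z0,x0,y0):
    i=cv2.resize(cv2.imread(fn)[y0:y0+75,x0:x0+85],None,fx=4.7,fy=k,interpolation=2)
    for h,r,c in((.016,.075,(255,0,0)),(.016,.059,(0,0,255)),(0,.075,(0,255,0))):
        u=proj("scene",np.array([W([r*np.cos(t),r*np.sin(t),z0+h]) for t in th]))
        u=(u-[x0,y0]+.5)*[4.7,k]; cv2.polylines(i,[np.round(u*8).astype(int)],True,c,1,shift=3)
    return i
cv2.imwrite("pics/lev.png",np.hstack([ov("pics/open.png",.028,288,182),ov("pics/l1.png",.143,288,140)]))
E
```

```text
(no output)
```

View pics/lev.png

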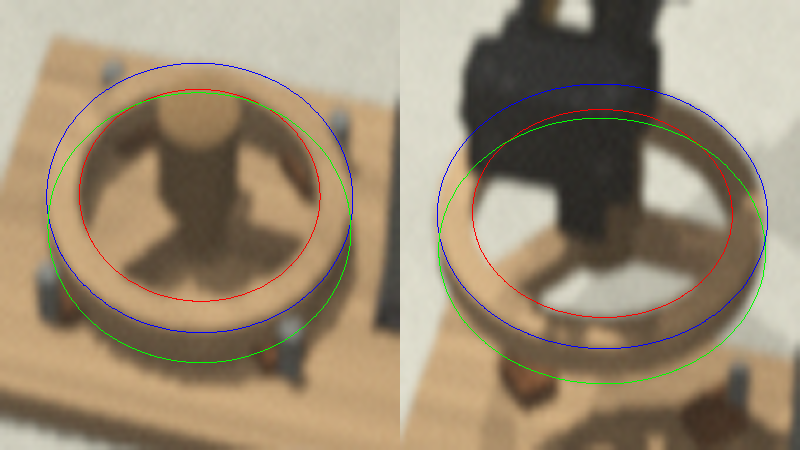

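The seated wheel matches a level outline exactly, but the lifted one hints at a few degrees of tilt (right and far side low). I'll quantify it by fitting edges, with the seated image as the control.

```bash
cat > tilt.py <<'E'
from h import *
from scipy.optimize import differential_evolution
from scipy.ndimage import map_coordinates
th=np.linspace(0,2*np.pi,160)
def tilt(fn,z0):
    im=cv2.imread(fn) if isinstance(fn,str) else fn[:,:,::-1].copy()
    G=np.zeros(im.shape[:2])
    for c in range(3):
        g=cv2.GaussianBlur(im[:,:,c].astype(float),(0,0),.8); G=np.maximum(G,np.hypot(cv2.Sobel(g,6,1,0),cv2.Sobel(g,6,0,1)))
    G=np.minimum(G,80)
    def cost(v):
        n=np.array([v[2],v[3],1]); n/=np.linalg.norm(n); e=np.cross([0,1,0],n); e/=np.linalg.norm(e); f=np.cross(n,e)
        o=W([0,0,z0])+[v[0],v[1],v[4]]; s=0
        C=bot.get_calibration("scene")["position"]-o; ph=np.arctan2(C@f,C@e)
        for h,r,t in((.016,.075,th),(.016,.059,th),(0,.075,ph+np.linspace(-1.3,1.3,80))):
            u=proj("scene",o+h*n+r*(np.outer(np.cos(t),e)+np.outer(np.sin(t),f)))
            s-=map_coordinates(G,[u[:,1],u[:,0]],order=1).mean()
        return s
    b=[(-.006,.006)]*2+[(-.15,.15)]*2+[(-.004,.004)]
    r=differential_evolution(cost,b,seed=1,maxiter=150,popsize=12)
    return np.round(r.x,4),round(r.fun,1),round(cost([0]*5),1)
E
time python3 - <<'E'
from tilt import *
bot.get_calibration=(lambda f:(lambda n,c={}:c.setdefault(n,f(n))))(bot.get_calibration)
print(tilt("pics/open.png",.028)); print(tilt("pics/l1.png",.143))
E
```

```text
Traceback (most recent call last):
  File "tilt.py", line 20, in tilt
    r=differential_evolution(cost,b,seed=1,maxiter=150,popsize=12)
  File "tilt.py", line 16, in cost
    u=proj("scene",o+h*n+r*(np.outer(np.cos(t),e)+np.outer(np.sin(t),f)))
  File "h.py", line 4, in proj
    c=bot.get_calibration(cam); R=np.array(c["rotation"]);
ValueError: time passes only in moves, steps and waits

real	0m5.290s
user	0m3.951s
sys	0m0.195s
```

My cache still called the robot on every lookup; I'll fix that.

```bash
sed -i '2i C0=bot.get_calibration("scene")\nimport h\nclass B: get_calibration=staticmethod(lambda n:C0)\nh.bot=B' tilt.py
sed -i 's/C=bot.get_calibration("scene")\["position"\]-o/C=C0["position"]-o/' tilt.py
time python3 - <<'E'
from tilt import *
print(tilt("pics/open.png",.028)); print(tilt("pics/l1.png",.143))
E
```

```text
Traceback (most recent call last):
  File "tilt.py", line 25, in tilt
    return np.round(r.x,4),round(r.fun,1),round(cost([0]*5),1)
                                                ~~~~^^^^^^^
  File "tilt.py", line 16, in cost
    n=np.array([v[2],v[3],1]); n/=np.linalg.norm(n); e=np.cross([0,1,0],n); e/=np.linalg.norm(e); f=np.cross(n,e)
                               ^^^^^^^^^^^^^^^^^^^^
numpy._core._exceptions._UFuncOutputCastingError: Cannot cast ufunc 'divide' output from dtype('float64') to dtype('int64') with casting rule 'same_kind'

real	0m2.308s
user	0m4.175s
sys	0m0.106s
```

```bash
sed -i 's/\[0\]\*5/[0.]*5/' tilt.py
python3 - <<'E'
from tilt import *
print(tilt("pics/open.png",.028)); print(tilt("pics/l1.png",.143))
E
```

```text
(array([-0.006 , -0.0041, -0.0588, -0.091 ,  0.002 ]), np.float64(-211.3), np.float64(-195.8))
(array([ 0.0008, -0.0008, -0.0632, -0.0319, -0.004 ]), np.float64(-197.7), np.float64(-188.2))
```

The control fit on the level seated wheel came out tilted, so this fit can't be trusted. I'll compare level and tilted outlines by eye, larger.

```bash
python3 - <<'E'
from tilt import *
k=9;x0,y0=288,145
I=cv2.resize(cv2.imread("pics/l1.png")[y0:y0+65,x0:x0+84],None,fx=k,fy=k,interpolation=2)
for v,c in(((0,0),(255,0,0)),((-.06,-.03),(0,255,0))):
    n=np.array([*v,1.]); n/=np.linalg.norm(n); e=np.cross([0,1,0],n); e/=np.linalg.norm(e); f=np.cross(n,e)
    for h,r in((.016,.075),(.016,.059),(0,.075)):
        u=proj("scene",W([0,0,.143])+h*n+r*(np.outer(np.cos(th),e)+np.outer(np.sin(th),f)))
        for p in (u[::2]-[x0,y0]+.5)*k: cv2.circle(I,tuple(int(a) for a in p),1,c,-1)
cv2.imwrite("pics/t.png",I)
E
```

```text
(no output)
```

View pics/t.png

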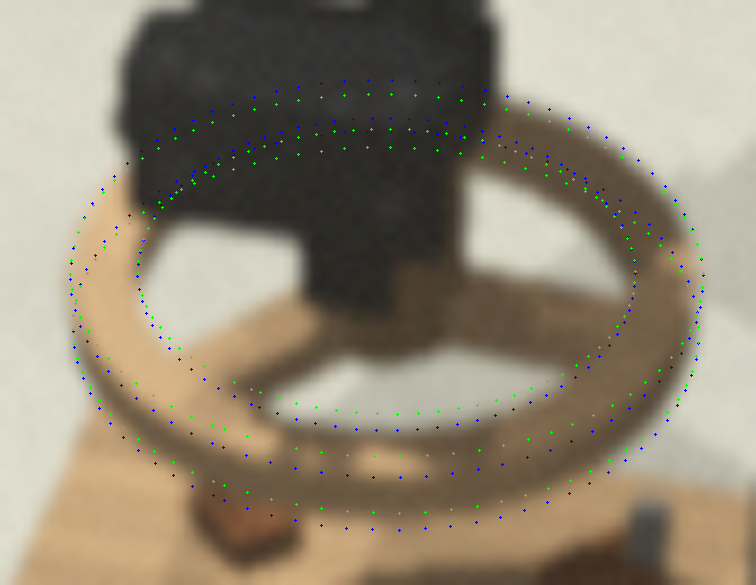

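The near inner edge lies on the level outline (y about 431), and the outer edges differ by only 1 px or so, so the wheel is level within about 2°. I'm handing in.

```bash
python3 - <<'E'
from h import *
st(); bot.finish_job()
E
```

```text
t35.0 tcp [ 0.5857 -0.0025  0.1831] Fjig [ 0.2  0.2 -2. ] gap 0.445
the job is handed in; nothing more can be done
```

The job is done and handed in at about 35 s. I swung the clamp down by its cross grip and released it, so its own weight pressed the pad on the hub for over a second. I then regripped it, swung it back open to its stop and let go. After that I gripped the wheel by its hub with 40 N and lifted it straight up 11.5 cm, where the robot is still holding it.

**Checks that agreed**
- **Clamp:** the picture showed the arm level with its pad on the hub. After reopening, the grip was about 1.4 px from where it should be at the stop.
- **Wheel:** the gripper opening matched the 40 mm hub. About 2–3 N of weight hung on the tool, and the arm was still.
- **Forces:** the largest force I read was about 15 N.
- **Bystanders:** the bottle, tin and offcut look unmoved in the pictures.

**Checks that disagreed**
- **Levelness:** the network's outline of the lifted wheel was about 5 px shorter than a level wheel's.
- **Edge fit:** my automatic tilt fit gave about 4°. It gave about 6° on the seated wheel, which is level, so I discarded it.
- **Final judgement:** an enlarged overlay matched a level wheel to roughly 1–2 px, or about 2° by eye.

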